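# Unlatch the inspection lamp and light the gauge

## Task

Pull the red knob of the lamp dock out to its stop so that the sprung catch frees the inspection lamp and it pops up, then let the knob go, draw the lamp out of the dock, and tip it so that its lens looks square onto the dial of the gauge with the red ring, about a hand's breadth (10 to 15 cm) in front of the face. Finish while holding the lamp there, still, in the air: do not put it down or let go. Touch neither gauge and leave the other things on the counter where they are.

Things in the scene. Friction and masses are not known exactly. Their poses are not given: they have to be found in the camera images.
- dock: grey lamp dock fixed to the counter, 205 mm long (its x), 76 mm wide, 50 mm high, guides to 60 mm. Origin on the counter under the axis of the lamp socket; z up; the body reaches from x = -160 mm (knob end) to x = +45 mm. The knob is pulled out along the dock's -x. The socket is 46 mm square and open at the top (50 mm high). Black guides stand on it at y = +-31 mm. A spring plate under the lamp lifts it by 20 mm once the catch is out.
- keeper (a joint): travel of the steel catch (a fork over the lamp's head, in line with the red knob): 0 shut, 0.030 m at its stop. A spring draws it shut: 2 N at 0, 4 N at the stop. It frees the lamp only in the last 8 mm of its travel and the lamp then pops up within about 0.5 s; let go, it springs back until it meets the raised lamp's head (about 0.022), and shuts when the lamp is out.
- keeper_knob (a point): middle of the upright red knob on the catch, at the height to grip (94 mm above the counter). The knob is an upright round bar 22 mm in diameter, from 72 to 114 mm above the counter, standing 105 mm from the lamp's axis along the dock's -x; below it are a 12 mm stem and the slide, whose top is at 59 mm.
- lamp_mid (a point): mid-length point of the yellow and black inspection lamp, on its axis. The lamp is round, 130 mm long: black barrel 26 mm in diameter, 92 mm long, ending in the tail; yellow head 44 mm in diameter, 38 mm long, with the lens at its end. Its z axis points from lens to tail. It stands in the dock lens down, tail up (tail end 145 mm above the counter when latched, 165 mm when popped up). Mass 0.10 to 0.20 kg; the catch's spring rubs on it, so drawing it out takes up to about 8 N.
- lamp_lens (a point): centre of the lamp's lens, on its axis 65 mm from lamp_mid; same axes: the lamp shines along its -z axis
- dial_red: dial face of the bench gauge with the red bezel ring: white face 70 mm across in a round case 85 mm across and 30 mm deep, on a fixed stand. Origin at the centre of the face, 92 mm above the counter; its z axis is the outward normal of the face, which leans back: the normal is 50 degrees from vertical and points up and roughly to the robot's right (-y, within 26 degrees). The gauge's highest point is 125 mm above the counter. This is the one to light.
- dial_blue: dial face of the bench gauge with the blue bezel ring: white face 70 mm across in a round case 85 mm across and 30 mm deep, on a fixed stand. Origin at the centre of the face, 92 mm above the counter; its z axis is the outward normal of the face, which leans back: the normal is 50 degrees from vertical and points up and roughly to the robot's right (-y, within 26 degrees). The gauge's highest point is 125 mm above the counter. Not this one.
- beaker: clear glass beaker, 70 mm across, 85 mm tall; bystander, origin under its centre
- tumbler: steel tumbler, 76 mm across, 100 mm tall; bystander, origin under its centre
- reagent: amber glass bottle, 64 mm across, 150 mm tall; bystander, origin under its centre
- pot: small white plastic jar, 60 mm across, 60 mm tall; bystander, origin under its centre
- collar: brass ring lying flat, 56 mm across, 16 mm tall; bystander, origin under its centre
- bottle_brush: blue-handled brush lying on the counter, about 0.2 m long; bystander
There are look-alikes about, which are no part of the job. Of the things that look like the dock, the middle-sized one is meant.

How it is judged (in metres and radians):
On the way, in this order (a step that is already met when the one before it is completed fails the run):
1. the red knob is pulled out to its stop (value of joint keeper above 0.027 m), for 0.2 s.
2. the lamp is drawn up out of the dock, held by the fingers (height (world z) of lamp_lens above 0.075 m and contact force between the fingers and lamp above 0.5 N), for 0.1 s.
At the end, for the whole second after the job is handed in: Lamp still, in the fingers only, its middle over 120 mm up; red dial's centre 60 to 200 mm ahead of the lens, within 30 mm of the lamp's axis (each way), axis within 24 degrees of the dial's normal; catch shut (4 mm); other things within 30 mm of their starts (x of dial_red in the frame of lamp_lens between -0.03 and 0.03 m and y of dial_red in the frame of lamp_lens between -0.03 and 0.03 m and z of dial_red in the frame of lamp_lens between -0.2 and -0.06 m and angle between the z axis of lamp_lens and the z axis of dial_red, either way round below 0.42 rad and height (world z) of lamp_mid above 0.12 m and contact force between the fingers and lamp above 0.5 N and contact force between lamp and dock below 0.1 N and contact force between lamp and table below 0.1 N and linear speed of lamp below 0.03 m/s and value of joint keeper below 0.004 m and distance of each of beaker, tumbler, reagent, pot, collar, bottle_brush from where it was at the start of the episode below 0.03 m); the arm keeps its last pose, push and grip.
It fails at once if a gauge is touched (more than 2 N) (contact force between anything else and gauge_red above 2 N or contact force between anything else and gauge_blue above 2 N).
It fails at once if another thing on the counter is pushed about (moved more than 30 mm) (distance of any of beaker, tumbler, reagent, pot, collar, bottle_brush from where it was at the start of the episode above 0.03 m).
It also fails if it takes over 48 s, if anything falls off the work surface, if the arm or the gripper's body presses on something with over 40 N, if the wrist force passes 120 N, or if a joint passes its speed limit or range.

## Robot

A 6-joint arm with a two-finger parallel gripper is mounted at the origin on the work surface. World frame = base frame: x ahead of the robot, y to its left, z up, the work surface at z = 0. Lengths are in mm, angles in rad, forces in N, time in s.
With the tool pointing down it reaches from about 275 to 1000 mm from the base axis. Payload 8.4 kg.
Tool frame: the origin (TCP) lies at the very end of the fingers, on their centre line; the grasp point (between the pads) lies tcp_to_grasp behind it (tcp_to_grasp is the distance from the TCP to the grasp point, in mm); z points along the fingers, y is the line along which they close (so a half turn about z gives the same grasp; the last joint's range is limited). The gripper opens to 85 mm and grips with 20 to 120 N. Pads are 22 mm wide; open, the fingers measure 114 mm over their backs; the gripper's body (76 mm by 85 mm) begins 54 mm behind the grasp point. The pads swing forward as they close: fully open they stand 13 mm farther back than shut.
Start: joints at [-1.178, 0.353, 1.633, -0, 1.155, -0.002], TCP at [240.389, -576.924, 231.281] pointing down, gripper open.
Joint ranges: [-2.63, 2.63], [-0.92, 2.1], [0.06, 2.66], [-1.3, 4.44], [0, 2.69], [-3.02, 3.02]. Speed limits (rad/s): [2.22, 2.22, 2.79, 3.14, 3.14, 3.14].

## Interface

Orientations are given as a unit quaternion [x, y, z, w].
In Python, from rig import get_state, camera, hand_in, recognise, tcp_to_grasp gives the robot as it stands.
- The arm moves only by the tool send_rows, never from a script. Its argument "series" is a list of rows, each a list of 3 entries, a list of its own where there are three numbers: the shift along the tool's x, y, z in m, then the turn about the tool's z in rad, then the opening, from 0 (shut) to 1 (fully open). A call has exactly 5 rows; each row shifts and turns the commanded pose from where the row before left it, along the tool's axes as they then stand; what a row does not reach is not made up. A row lasts 1/12 s, in which the tool goes at most 41.7 mm and 7.16 degrees, less where a joint would pass 70% of its speed; a pose out of reach is approached as far as the arm can. A call with a gripper value outside its range is refused whole. The fingers move at their own pace and stop on an object; "newtons" is the grip in N (left out, the last holds). Time passes only in rows, so rows that do not move let the fingers close, or fill a call up. It gives the time, the measured TCP pose, the force, the opening and the grip force at its end, in the units of the state.
- get_state(): the state, without advancing time (a new reading comes with each control period).
- camera(name): name is "scene" or "side" or "wrist"; returns a dict with "color" (420x560x3 uint8, red, green, blue), "depth" (420x560 float32, mm along the optical axis (not along the pixel's ray), 0 where there is no reading), "vfov" (degrees; the focal length in pixels is half the picture's height over the tangent of half this angle, whatever the lens; pixels are square), "cx", "cy" (the principal point, pixels), "world_from_camera" (4x4, takes a point from camera to world coordinates). Camera axes: x right, y down, z forward; pixel columns grow to the right and rows downward; lengths in mm; the calibration is good to about 2 mm. A picture is of the moment at which its call begins.
- hand_in(): hands the job in; it is judged then, once.
Trained networks look in a picture, given as the dict that the camera call returned (one of the last four; its "shot" number tells which), for a name from the list of things; names that differ only in an ending like _2 or _b are one class to them, and where a whole thing is asked for, a point or a joint stands for the part that bears it (a point fixed in the world has none). Each returns a list of dicts, best first, with "confidence" (0 to 1); they miss things now and then, are a little off and sometimes report something else, mostly with a low value. They report only what shows in the picture. A call takes as long as a camera call. They do not tell look-alikes from the thing itself.
- recognise(thing, picture): "centre" ([column, row] as shares, 0 to 1, of the picture: columns of its width, rows of its height, amid what is visible of it).
The state is a dict: "t": time; "joints": joint angles; "joint_velocities": joint speeds; "joint_torque": joint torques, N m; "position": TCP position; "ee_rot": TCP orientation; "force": force on the tool from outside, world axes, zero at the start; "moment": the same for the moment, N m; "width": finger opening in mm; "finger_force": force on a finger pad.
Only numpy, scipy, OpenCV 4.12 (cv2) and the standard library are available. Lean on these libraries where they do the work, as an engineer would, in place of code of your own. Each camera call takes 0.05 s, during which the arm holds its last target. There are 200 camera calls.

## Working session

There is one attempt and no reset: what is moved stays moved. The work goes in short steps, Python scripts to look and compute and a tool call to move; the robot and the scene stay as the last step left them, time stands still between calls to the robot, and variables do not carry over. Pictures are saved under pics/ and viewed, at most 10 in all, crops included, and the job is handed in when it is done.

Besides the shell and the picture viewer there is one more tool, called after ">>>" in YAML: its name, and indented under it one key for each argument. send_rows: Moves the arm, as the interface text tells. Its arguments: {"type":"object","properties":{"series":{"type":"array"},"newtons":{"type":"number"}},"required":["series"]}

```bash
mkdir -p pics; ls
cat > h.py <<'E'
import numpy as np, cv2
from rig import get_state, camera, hand_in, recognise, tcp_to_grasp
from scipy.spatial.transform import Rotation as R
def cloud(p):
    h,w=p["depth"].shape; f=h/2/np.tan(np.radians(p["vfov"])/2)
    v,u=np.mgrid[0:h,0:w]; z=p["depth"].astype(float)
    c=np.stack([(u-p["cx"])/f*z,(v-p["cy"])/f*z,z],-1)
    T=np.array(p["world_from_camera"]); W=c@T[:3,:3].T+T[:3,3]; W[z==0]=np.nan; return W
def save(p,name,crop=None,s=1):
    im=p["color"][...,::-1]
    if crop: a,b,c,d=crop; im=im[b:d,a:c]
    cv2.imwrite("pics/"+name,cv2.resize(im,None,fx=s,fy=s,interpolation=cv2.INTER_CUBIC))
E
python3 - <<'E'
from h import *
print(get_state(),tcp_to_grasp)
P={n:camera(n) for n in("scene","side")}
ims=[]
for n,p in P.items():
    W=cloud(p); np.savez(n+".npz",W=W,c=p["color"],T=p["world_from_camera"],vf=p["vfov"])
    save(p,n+"0.png",s=1.42)
    print(n,p["vfov"],np.round(p["world_from_camera"],3).tolist())
    for t in["dock","keeper_knob","lamp_mid","dial_red","dial_blue","beaker","tumbler","reagent","pot","collar","bottle_brush"]:
        for r in recognise(t,p):
            c=r["centre"];u,v=int(c[0]*560),int(c[1]*420); print(t,round(r["confidence"],2),u,v,np.round(np.nanmedian(W[v-2:v+3,u-2:u+3].reshape(-1,3),0)))
E
```

```text
pics
{'t': 0.0, 'joints': array([-1.17839941e+00,  3.53686469e-01,  1.63414994e+00,  7.60528331e-06,
        1.15521018e+00, -2.39147967e-03]), 'joint_velocities': array([-3.92801464e-05,  1.94659552e-03,  6.28768840e-04, -1.02115926e-03,
       -1.16231459e-04, -2.59937188e-04]), 'joint_torque': array([-1.34168655e-03, -6.05258918e+01, -3.42073846e+01, -2.64809314e-04,
        9.25882050e-03, -1.10308839e-06]), 'position': array([ 240.20220098, -576.46659404,  230.53099436]), 'ee_rot': array([ 9.80580985e-01,  1.96113242e-01, -1.37451754e-04, -7.13862118e-04]), 'force': array([-0.53555398, -0.6835557 , -0.80444422]), 'moment': array([-0.00168725, -0.00037438, -0.05241101]), 'finger_force': 0.0, 'width': 85.4784607266949} 18.700000000000003
scene 57.443956477376226 [[-0.423, 0.745, -0.516, 1262.602], [0.906, 0.342, -0.25, 264.883], [-0.01, -0.573, -0.819, 1132.281], [0.0, 0.0, 0.0, 1.0]]
dock 0.92 266 132 [ 284. -232.   77.]
dock 0.76 231 197 [ 606. -214.   58.]
dock 0.74 173 158 [ 532. -505.   52.]
dock 0.57 202 250 [ 823. -204.   39.]
dock 0.36 232 185 [ 559. -235.   59.]
keeper_kn
[... 777 characters left out ...]
47], [-0.003, -0.687, -0.726, 983.432], [0.0, 0.0, 0.0, 1.0]]
dock 0.91 231 167 [ 811. -193.   42.]
dock 0.84 305 179 [ 568. -203.   59.]
dock 0.82 402 200 [ 277. -200.   74.]
keeper_knob 0.87 305 170 [ 580. -240.   60.]
keeper_knob 0.6 419 187 [ 241. -265.   81.]
keeper_knob 0.49 239 161 [ 800. -223.   41.]
lamp_mid 0.63 280 162 [ 647. -201.  106.]
dial_blue 0.9 209 264 [670. 218. 119.]
beaker 0.59 222 363 [566. 387.   9.]
tumbler 0.63 332 126 [ 556. -447.   90.]
reagent 0.6 295 128 [ 662. -375.  105.]
reagent 0.26 304 171 [ 583. -235.   60.]
pot 0.65 266 390 [442. 426.  60.]
pot 0.16 209 265 [669. 219. 115.]
collar 0.82 254 244 [630.  49.  16.]
bottle_brush 0.66 375 154 [ 399. -440.   20.]
```

View pics/scene0.png

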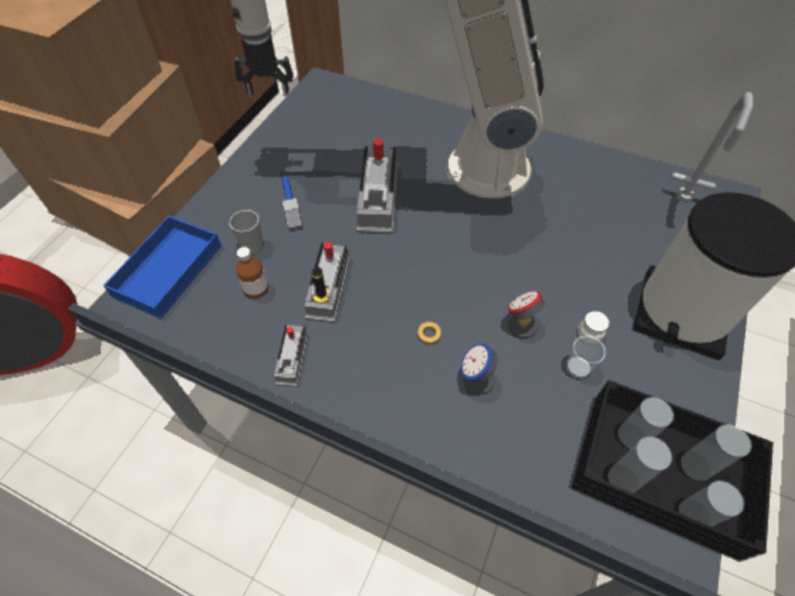

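View pics/side0.png

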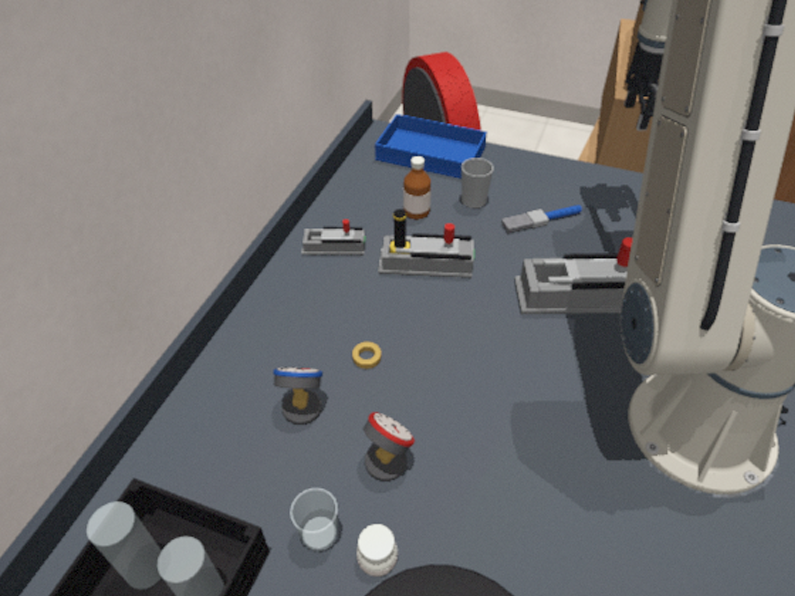

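The scene view has three docks and two gauges. Candidates for the dock:
- big, empty dock at (266,132)
- middle dock with the lamp at (231,197)
- small, empty dock at (204,250)

I choose the middle dock, with its red knob at about (231,176). The red-ringed gauge is at (369,213) and the blue one at (336,256).

Run:
```python
from h import *
ims=[]
for n,cr in(("scene",(190,150,290,240)),("side",(250,130,350,220))):
    d=np.load(n+".npz");W=d["W"];c=d["c"].astype(int)
    a,b,e,f=cr; ims.append(cv2.resize(d["c"][b:f,a:e,::-1],None,fx=4,fy=4,interpolation=cv2.INTER_CUBIC))
    r,g,bl=c[...,0],c[...,1],c[...,2]
    box=(W[...,0]>450)&(W[...,0]<720)&(W[...,1]>-310)&(W[...,1]<-130)
    red=box&(r>120)&(g<60)&(bl<60)&(W[...,2]>68)
    k=W[red]; print(n,"knob",len(k),k.mean(0).round(1),k.min(0).round(),k.max(0).round())
    lam=box&(W[...,2]>75)&~((r>90)&(g<60)); l=W[lam]; l=l[np.hypot(*(l[:,:2]-[655,-207]).T)<60]
    print("lamp",len(l),l.mean(0).round(1),l.min(0).round(),l.max(0).round())
    t=l[l[:,2]>141]; print("tailtop",len(t),t.mean(0).round(1))
    kt=k[k[:,2]>110]; print("knobtop",len(kt),kt.mean(0).round(1) if len(kt) else 0)
    dk=W[box&(W[...,2]>40)&(W[...,2]<66)]
    print("dock rect",cv2.minAreaRect(dk[:,:2].astype(np.float32)))
    for nm,ctr in(("red",(525,243)),("blue",(680,212))):
        gb=(np.hypot(W[...,0]-ctr[0],W[...,1]-ctr[1])<70)&(W[...,2]>45)&(W[...,2]<135)
        wh=gb&(c.min(-1)>130)
        q=W[wh]
        if len(q)<15: print(nm,"few",len(q)); continue
        for _ in range(3):
            m=np.median(q,0) if _==0 else q.mean(0); nn=np.linalg.svd(q-q.mean(0))[2][2]; nn*=np.sign(nn[2]); q=q[abs((q-q.mean(0))@nn)<4]
        print(nm,len(q),q.mean(0).round(1),"n",nn.round(3),"tilt",np.degrees(np.arccos(nn[2])).round(1),"az from -y",np.degrees(np.arctan2(nn[0],-nn[1])).round(1), q.min(0).round(),q.max(0).round())
        ring=gb&((r>120)&(g<70)&(bl<70) if nm=="red" else (bl>90)&(r<80)); qr=W[ring]
        if len(qr): print(" ring",len(qr),qr.min(0).round(),qr.max(0).round(), ((qr.min(0)+qr.max(0))/2).round())
cv2.imwrite("pics/crop1.png",np.hstack(ims))
```

```text
scene knob 7 [ 553.2 -240.2  110.4] [ 547. -248.  106.] [ 557. -231.  115.]
lamp 137 [ 654.1 -207.6  119.3] [ 636. -223.   75.] [ 664. -198.  148.]
tailtop 44 [ 650.2 -211.2  144.1]
knobtop 4 [ 554.1 -241.9  112.8]
dock rect ((590.5946044921875, -229.0216064453125), (199.64010620117188, 71.90751647949219), 17.000240325927734)
red 126 [491.9 239.   93.8] n [-0.304 -0.703  0.644] tilt 49.9 az from -y -23.4 [457. 214.  63.] [524. 263. 120.]
 ring 55 [467. 215.  77.] [534. 273. 124.] [501. 244. 101.]
blue 277 [685.9 191.2  93. ] n [ 0.219 -0.731  0.646] tilt 49.7 az from -y 16.7 [650. 166.  65.] [719. 215. 119.]
 ring 109 [648. 172.  63.] [726. 227. 125.] [687. 199.  94.]
side knob 19 [ 545.2 -236.7  113.4] [ 538. -247.  107.] [ 552. -229.  116.]
lamp 188 [ 646.4 -204.1  118.1] [ 636. -222.   75.] [ 661. -194.  149.]
tailtop 50 [ 647.7 -208.9  145.2]
knobtop 18 [ 545.6 -236.3  113.8]
dock rect ((590.5830078125, -227.6416015625), (195.53248596191406, 78.09028625488281), 16.261066436767578)
red 218 [490.1 242.1  96.4] n [-0.306 -0.699  0.647] tilt 49.7 az from -y -23.6 [459. 213.  67.] [524. 266. 122.]
 ring 120 [456. 232.  75.] [529. 275. 125.] [492. 254. 100.]
blue 68 [679.3 202.7 109.1] n [ 0.199 -0.704  0.682] tilt 47.0 az from -y 15.8 [653. 178.  87.] [714. 221. 126.]
 ring 110 [644. 175.  86.] [722. 226. 124.] [683. 200. 105.]
```

View pics/crop1.png

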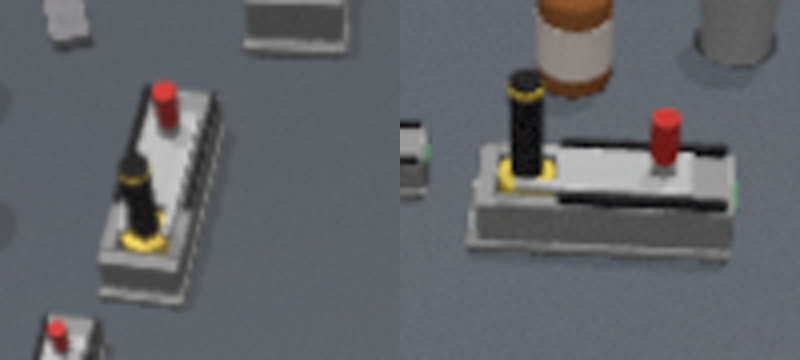

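The crop shows the middle-sized dock with the lamp standing tail up and the upright red knob at its far end. Grip geometry and heights agree with the description: dock origin ≈ (647,-211), x axis at 16.5°, knob ≈ (547,-240), and red dial at (490.5,238.5,92) with normal (-.305,-.70,.645). The tool can only turn about its own z. I will therefore tip the lamp by pivoting it between the pads, with its head pressed against the side of the fixed dock.

First I turn so the fingers close along the dock's x.

>>> send_rows:
  series:
    - [[0,0,0],-0.098,1]
    - [[0,0,0],-0.098,1]
    - [[0,0,0],-0.098,1]
    - [[0,0,0],-0.098,1]
    - [[0,0,0],-0.098,1]
  newtons: 40

```text
t: 1.62
position: [240.4, -576.9, 231.3]
ee_rot: [0.903, 0.43, -0.0, -0.0]
force: [0.6, 0.0, -1.2]
width: 85.4
finger_force: 0.0
```

>>> send_rows:
  series:
    - [[0,0,0],-0.098,1]
    - [[0,0,0],-0.098,1]
    - [[0,0,0],-0.098,1]
    - [[0,0,0],-0.098,1]
    - [[0,0,0],-0.098,1]

```text
t: 2.03
position: [240.4, -577.0, 231.3]
ee_rot: [0.771, 0.636, 0.0, 0.0]
force: [0.9, 0.1, -0.3]
width: 85.1
finger_force: 0.0
```

>>> send_rows:
  series:
    - [[0,0,0],-0.098,1]
    - [[0,0,0],-0.098,1]
    - [[0,0,0],-0.098,1]
    - [[0,0,0],-0.098,1]
    - [[0,0,0],-0.098,1]

```text
t: 2.45
position: [240.4, -576.9, 231.3]
ee_rot: [0.594, 0.804, -0.0, 0.0]
force: [-0.3, -0.1, 0.1]
width: 85.3
finger_force: 0.0
```

```bash
cat > goal.py <<'E'
from h import *
import sys
# goal.py x y z [az deg]: tool-frame delta from measured TCP to goal TCP
s=get_state(); r=R.from_quat(s["ee_rot"]); X=r.as_matrix()
az=np.degrees(np.arctan2(X[1,0],X[0,0]))
a=[float(v) for v in sys.argv[1:]]
print("t",round(s["t"],2),"pos",s["position"].round(1),"az",az.round(2),"z",X[:,2].round(3),"w",round(s["width"],1),"ff",round(s["finger_force"],1),"F",s["force"].round(1),"j6",s["joints"][5].round(2))
if a: print("delta tool mm",(r.inv().apply(np.array(a[:3])-s["position"])).round(1))
if len(a)>3: print("turn rad",round(-np.radians(a[3]-az),3))
E
python3 goal.py 547 -240 200 106.5
```

```text
t 2.45 pos [ 240.4 -576.9  231.3] az 107.12 z [ 0. -0. -1.] w 85.3 ff 0.0 F [-0.3 -0.1  0.1] j6 -1.48
delta tool mm [231.7 392.2  31.3]
turn rad 0.011
```

>>> send_rows:
  series:
    - [[0.0154,0.0261,0.002],0.002,1]
    - [[0.0154,0.0261,0.002],0.002,1]
    - [[0.0154,0.0261,0.002],0.002,1]
    - [[0.0154,0.0261,0.002],0.002,1]
    - [[0.0154,0.0261,0.002],0.002,1]

```text
t: 2.87
position: [344.1, -464.8, 221.3]
ee_rot: [0.6, 0.8, -0.0, 0.0]
force: [0.0, -0.3, 0.1]
width: 85.3
finger_force: 0.0
```

>>> send_rows:
  series:
    - [[0.0154,0.0261,0.002],0,1]
    - [[0.0154,0.0261,0.002],0,1]
    - [[0.0154,0.0261,0.002],0,1]
    - [[0.0154,0.0261,0.002],0,1]
    - [[0.0154,0.0261,0.002],0,1]

```text
t: 3.28
position: [448.0, -354.2, 211.3]
ee_rot: [0.6, 0.8, -0.0, 0.0]
force: [0.4, -0.1, 0.5]
width: 85.7
finger_force: 0.0
```

>>> send_rows:
  series:
    - [[0.0154,0.0261,0.002],0,1]
    - [[0.0154,0.0261,0.002],0,1]
    - [[0.0154,0.0261,0.002],0,1]
    - [[0.0154,0.0261,0.002],0,1]
    - [[0.0,0.0,0.0],0,1]

```text
t: 3.7
position: [533.1, -263.5, 203.1]
ee_rot: [0.599, 0.801, 0.001, 0.0]
force: [-0.3, 0.1, -0.6]
width: 85.2
finger_force: 0.0
```

```bash
python3 goal.py 547 -240 76 106.5
python3 - <<'E'
from h import *
p=camera("wrist"); W=cloud(p); c=p["color"].astype(int); save(p,"wrist1.png")
r,g,b=c[...,0],c[...,1],c[...,2]
k=W[(r>110)&(g<60)&(b<60)&(W[...,2]>60)&(W[...,2]<120)]; 
if len(k):
  t=k[k[:,2]>108]; print(len(k),k.min(0).round(),k.max(0).round(),len(t),((t.min(0)+t.max(0))/2).round(1),t.mean(0).round(1))
d=W[(W[...,2]>40)&(W[...,2]<66)&(np.hypot(W[...,0]-590,W[...,1]+228)<130)]
if len(d): print(cv2.minAreaRect(d[:,:2].astype(np.float32)))
l=W[(W[...,2]>138)&(W[...,2]<152)&(np.hypot(W[...,0]-647,W[...,1]+211)<40)]
if len(l): print("tail",len(l),((l.min(0)+l.max(0))/2).round(1))
E
```

```text
t 3.7 pos [ 533.1 -263.5  203.1] az 106.42 z [ 0.001  0.001 -1.   ] w 85.2 ff 0.0 F [-0.3  0.1 -0.6] j6 -0.75
delta tool mm [ 18.5  19.8 127.1]
turn rad -0.001Traceback (most recent call last):
  File "<stdin>", line 6, in <module>
    return umr_minimum(a, axis, None, out, keepdims, initial, where)
ValueError: zero-size array to reduction operation minimum which has no identity
```

Run:
```python
from h import *
p=camera("wrist"); W=cloud(p); c=p["color"].astype(int)
r,g,b=c[...,0],c[...,1],c[...,2]
m=(r>90)&(g<70)&(b<70); k=W[m]; print(np.argwhere(m).mean(0), k[~np.isnan(k[:,0])].shape, np.nanmin(k,0).round(),np.nanmax(k,0).round())
k=k[(k[:,2]>60)&(np.hypot(k[:,0]-547,k[:,1]+240)<40)]
if len(k): print(len(k),k.min(0).round(),k.max(0).round(),k.mean(0).round(1))
d=W[(W[...,2]>40)&(W[...,2]<66)&(np.hypot(W[...,0]-590,W[...,1]+228)<130)]
if len(d): print(len(d),cv2.minAreaRect(d[:,:2].astype(np.float32)))
l=W[(W[...,2]>138)&(W[...,2]<152)&(np.hypot(W[...,0]-647,W[...,1]+211)<40)]
if len(l): print("tail",len(l),((l.min(0)+l.max(0))/2).round(1))
```

```text
[250.82489451 459.05907173] (472, 3) [ 537. -398.    5.] [ 827. -213.  284.]
53 [ 537. -264.   86.] [ 576. -233.  284.] [ 551.  -245.6  173. ]
12858 ((588.8314208984375, -229.3326416015625), (196.80047607421875, 69.81362915039062), 16.526321411132812)
tail 1306 [ 647.4 -212.   142.6]
```

View pics/wrist1.png

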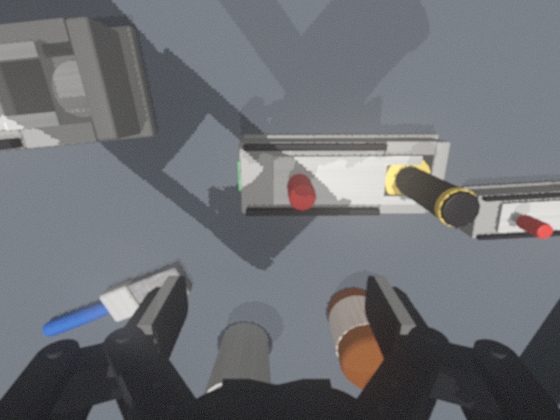

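The wrist view shows the middle dock with its red knob at (301,192), the lamp tail at (458,206) and clear space around the knob. Knob ≈ (546.5,-241). I go over it, descend and close.

>>> send_rows:
  series:
    - [[0.009,0.0095,0.0],0,1]
    - [[0.009,0.0095,0.0],0,1]
    - [[0,0,0.032],0,1]
    - [[0,0,0.032],0,1]
    - [[0,0,0.032],0,1]

```text
t: 4.22
position: [543.8, -244.3, 107.1]
ee_rot: [0.6, 0.8, 0.0, 0.001]
force: [0.8, -0.7, 0.2]
width: 85.2
finger_force: 0.0
```

>>> send_rows:
  series:
    - [[0,0,0.02],0,1]
    - [[0,0,0.011],0,1]
    - [[0,0,0],0,0]
    - [[0,0,0],0,0]
    - [[0,0,0],0,0]

```text
t: 4.63
position: [544.4, -244.9, 77.8]
ee_rot: [0.6, 0.8, 0.0, 0.001]
force: [1.6, 0.2, 0.5]
width: 51.3
finger_force: 0.0
```

>>> send_rows:
  series:
    - [[0,0,0],0,0]
    - [[0,0,0],0,0]
    - [[0,0,0],0,0]
    - [[0,0,0],0,0]
    - [[0,0,0],0,0]

```text
t: 5.05
position: [544.8, -244.8, 78.0]
ee_rot: [0.6, 0.8, 0.001, 0.002]
force: [2.4, 1.5, 6.3]
width: 20.7
finger_force: 38.8
```

>>> send_rows:
  series:
    - [[0,-0.008,0],0,0]
    - [[0,-0.008,0],0,0]
    - [[0,-0.008,0],0,0]
    - [[0,-0.006,0],0,0]
    - [[0,-0.001,0],0,0]

```text
t: 5.47
position: [519.3, -252.6, 78.0]
ee_rot: [0.601, 0.799, 0.004, 0.005]
force: [27.3, 14.8, -12.2]
width: 21.2
finger_force: 40.6
```

>>> send_rows:
  series:
    - [[0,-0.001,0],0,0]
    - [[0,0,0],0,0]
    - [[0,0,0],0,0]
    - [[0,0,0],0,0]
    - [[0,0,0],0,0]

```text
t: 5.88
position: [519.3, -252.6, 78.0]
ee_rot: [0.6, 0.8, 0.003, 0.005]
force: [25.2, 12.6, -9.4]
width: 20.8
finger_force: 40.6
```

```bash
cat > lamp.py <<'E'
from h import *
for n in("side","scene"):
    W=cloud(camera(n)); l=W[(np.hypot(W[...,0]-647.5,W[...,1]+211)<22)&(W[...,2]>100)]
    t=l[l[:,2]>l[:,2].max()-4] if len(l) else l
    if len(l): print(n,"tail z",l[:,2].max().round(1),len(t),t.mean(0).round(1))
E
python3 goal.py; python3 lamp.py
```

```text
t 5.88 pos [ 519.3 -252.6   78. ] az 106.19 z [ 0.012 -0.001 -1.   ] w 20.8 ff 40.6 F [25.2 12.6 -9.4] j6 -0.75
side tail z 167.8 27 [ 649.9 -209.2  165.8]
scene tail z 166.9 22 [ 649.5 -210.7  164.2]
```

The knob is at its stop and the lamp has popped up (tail at 165). I let the knob go and rise.

>>> send_rows:
  series:
    - [[0,0.003,0],0,0]
    - [[0,0,0],0,1]
    - [[0,0,0],0,1]
    - [[0,0,0],0,1]
    - [[0,0,0],0,1]

```text
t: 6.4
position: [514.8, -252.5, 76.3]
ee_rot: [0.6, 0.8, -0.0, -0.0]
force: [0.6, 0.6, -0.2]
width: 68.7
finger_force: 0.0
```

>>> send_rows:
  series:
    - [[0,0,0],0,1]
    - [[0,0,0],0,1]
    - [[0,0,-0.03],0,1]
    - [[0,0,-0.035],0,1]
    - [[0,0,-0.035],0,1]

```text
t: 6.82
position: [514.4, -252.2, 176.7]
ee_rot: [0.6, 0.8, -0.0, -0.001]
force: [0.7, 0.6, 0.0]
width: 85.5
finger_force: 0.0
```

```bash
python3 goal.py 648 -211 190; python3 lamp.py
```

```text
t 6.82 pos [ 514.4 -252.2  176.7] az 106.26 z [-0.002  0.001 -1.   ] w 85.5 ff 0.0 F [0.7 0.6 0. ] j6 -0.74
delta tool mm [  2.2 139.7 -13.6]
side tail z 169.0 14 [ 652.6 -207.1  166.6]
scene tail z 166.0 28 [ 651.5 -210.9  163.8]
```

>>> send_rows:
  series:
    - [[0,0,-0.03],0,1]
    - [[0.001,0.035,0],0,1]
    - [[0.001,0.035,0],0,1]
    - [[0,0.035,0],0,1]
    - [[0,0.035,0],0,1]

```text
t: 7.33
position: [650.2, -210.9, 206.0]
ee_rot: [0.6, 0.8, -0.0, -0.0]
force: [0.3, -1.6, 0.5]
width: 85.6
finger_force: 0.0
```

>>> send_rows:
  series:
    - [[0,0,0.033],0,1]
    - [[0,0,0.033],0,1]
    - [[0,0,0.03],0,1]
    - [[0,0,0.005],0,1]
    - [[0,0,0],0,0]

```text
t: 7.75
position: [647.3, -210.8, 102.5]
ee_rot: [0.6, 0.8, -0.001, -0.003]
force: [0.2, 0.4, -0.8]
width: 75.5
finger_force: 0.0
```

>>> send_rows:
  series:
    - [[0,0,0],0,0]
    - [[0,0,0],0,0]
    - [[0,0,0],0,0]
    - [[0,0,0],0,0]
    - [[0,0,0],0,0]

```text
t: 8.17
position: [649.9, -211.7, 106.7]
ee_rot: [0.6, 0.8, 0.0, 0.001]
force: [0.1, -0.3, 2.7]
width: 25.3
finger_force: 39.1
```

```bash
python3 goal.py
```

```text
t 8.17 pos [ 649.9 -211.7  106.7] az 106.27 z [ 0.002 -0.001 -1.   ] w 25.3 ff 39.1 F [ 0.1 -0.3  2.7] j6 -0.6
```

>>> send_rows:
  series:
    - [[0,0,-0.012],0,0]
    - [[0,0,-0.012],0,0]
    - [[0,0,-0.015],0,0]
    - [[0,0,-0.02],0,0]
    - [[0,0,-0.02],0,0]

```text
t: 8.58
position: [648.8, -211.1, 186.1]
ee_rot: [0.6, 0.8, -0.0, -0.0]
force: [1.2, -0.4, -1.5]
width: 25.4
finger_force: 40.0
```

>>> send_rows:
  series:
    - [[0,0,0],0,0]
    - [[0,0,0],0,0]
    - [[0.03,0,0],0,0]
    - [[0.03,0,0],0,0]
    - [[0.03,0,0],0,0]

```text
t: 9.0
position: [622.6, -124.2, 183.0]
ee_rot: [0.6, 0.8, -0.0, -0.001]
force: [-0.9, 0.5, -1.1]
width: 24.9
finger_force: 40.0
```

```bash
python3 goal.py
python3 - <<'E'
from h import *
a=camera("side");b=camera("scene")
cv2.imwrite("pics/lift.png",cv2.resize(np.hstack([a["color"][80:230,200:400,::-1],b["color"][110:260,170:370,::-1]]),None,fx=2,fy=2,interpolation=cv2.INTER_CUBIC))
E
```

```text
t 9.0 pos [ 622.6 -124.2  183. ] az 106.2 z [-0.002  0.001 -1.   ] w 24.9 ff 40.0 F [-0.9  0.5 -1.1] j6 -0.48
```

View pics/lift.png

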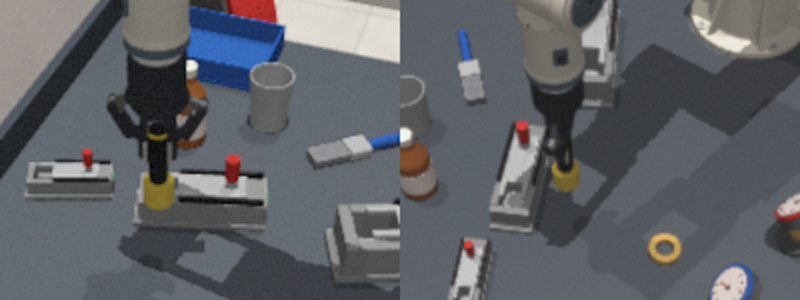

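The lamp is in the fingers, clear of the dock on its +y side, and the catch has sprung shut. I lower it, reduce the grip, and press the head against the dock's side to pivot it.

>>> send_rows:
  series:
    - [[0,0,0.03],0,0]
    - [[0,0,0.03],0,0]
    - [[0,0,0.026],0,0]
    - [[0,0,0],0,0]
    - [[0,0,0],0,0]
  newtons: 20

```text
t: 9.52
position: [622.6, -125.0, 96.7]
ee_rot: [0.6, 0.8, -0.001, -0.002]
force: [-0.1, -0.4, -1.4]
width: 24.8
finger_force: 40.0
```

>>> send_rows:
  series:
    - [[-0.012,0,0],0,0]
    - [[-0.012,0,0],0,0]
    - [[-0.008,0,0],0,0]
    - [[-0.006,0,0],0,0]
    - [[-0.006,0,0],0,0]

```text
t: 9.93
position: [636.9, -167.6, 99.5]
ee_rot: [0.601, 0.8, 0.001, -0.0]
force: [-0.5, 7.2, 4.2]
width: 25.1
finger_force: 40.6
```

>>> send_rows:
  series:
    - [[-0.005,0,0],0,0]
    - [[-0.005,0,0],0,0]
    - [[-0.005,0,0],0,0]
    - [[-0.005,0,0],0,0]
    - [[0,0,0],0,0]

```text
t: 10.35
position: [642.3, -187.0, 99.1]
ee_rot: [0.6, 0.8, 0.0, -0.0]
force: [-1.0, 2.9, 1.2]
width: 25.2
finger_force: 40.9
```

```bash
cat > axis.py <<'E'
from h import *
# lamp pose: yellow head points near gripper, fit with barrel
s=get_state(); X=R.from_quat(s["ee_rot"]).as_matrix(); G=s["position"]-18.7*X[:,2]
ps=[]
for n in("side","scene"):
    p=camera(n); W=cloud(p); c=p["color"].astype(int); r,g,b=c[...,0],c[...,1],c[...,2]
    m=(r>90)&(g>70)&(b<0.45*r)&(np.linalg.norm(W-G,axis=-1)<125)
    q=W[m]; T=np.array(p["world_from_camera"])[:3,3]
    if len(q)<8: print(n,len(q)); continue
    q=q[np.linalg.norm(q-G,axis=1)>35]
    L=(q-G)@X; print(n,len(q),"yellow mean in tool about grasp",L.mean(0).round(1),"min",L.min(0).round(),"max",L.max(0).round())
    if len(q): v=q.mean(0)-T; v/=np.linalg.norm(v); ps.append((q.mean(0)+14*v-G)@X)   # rough centre
if ps:
    m=np.mean(ps,0); print("head ctr tool",m.round(1),"tilt deg",np.degrees(np.arctan2(m[0],m[2])).round(1),"dist",np.linalg.norm(m).round(1))
E
python3 goal.py; python3 axis.py
```

```text
t 10.35 pos [ 642.3 -187.    99.1] az 106.2 z [ 0.001  0.001 -1.   ] w 25.2 ff 40.9 F [-1.   2.9  1.2] j6 -0.57
side 195 yellow mean in tool about grasp [42.9 -1.4 51.7] min [ -1. -21. -40.] max [ 59.  18. 118.]
scene 117 yellow mean in tool about grasp [39.4 11.1 56.3] min [ 13. -14.  39.] max [57. 24. 83.]
head ctr tool [34.9  1.4 64.6] tilt deg 28.4 dist 73.5
```

It pivots well (about 28° so far, with low forces). I continue.

>>> send_rows:
  series:
    - [[-0.006,0,0],0,0]
    - [[-0.006,0,0],0,0]
    - [[-0.006,0,0],0,0]
    - [[-0.006,0,0],0,0]
    - [[0,0,0],0,0]

```text
t: 10.87
position: [648.7, -210.1, 98.6]
ee_rot: [0.6, 0.8, -0.0, -0.0]
force: [-2.8, 1.6, 5.5]
width: 24.9
finger_force: 40.2
```

```bash
python3 goal.py; python3 axis.py
```

```text
t 10.87 pos [ 648.7 -210.1   98.6] az 106.25 z [-0. -0. -1.] w 24.9 ff 40.2 F [-2.8  1.6  5.5] j6 -0.6
side 191 yellow mean in tool about grasp [59.6 -1.5 37.8] min [ -6. -96. -50.] max [78. 19. 65.]
scene 127 yellow mean in tool about grasp [58.4  9.1 44.6] min [ 32. -18.  25.] max [78. 23. 65.]
head ctr tool [52.7  0.4 51.7] tilt deg 45.5 dist 73.8
```

>>> send_rows:
  series:
    - [[-0.005,0,0],0,0]
    - [[-0.004,0,0],0,0]
    - [[0,0,0],0,0]
    - [[0,0,-0.02],0,0]
    - [[0,0,-0.035],0,0]

```text
t: 11.38
position: [648.8, -217.8, 149.6]
ee_rot: [0.6, 0.8, -0.001, -0.003]
force: [0.3, -0.2, -1.9]
width: 24.9
finger_force: 39.4
```

>>> send_rows:
  series:
    - [[0,0,-0.035],0,0]
    - [[0,0,-0.035],0,0]
    - [[0,0,-0.035],0,0]
    - [[0,0,0],0,0]
    - [[0,0,0],0,0]
  newtons: 60

```text
t: 11.8
position: [652.8, -219.1, 261.2]
ee_rot: [0.6, 0.8, 0.001, 0.003]
force: [0.4, -0.7, -2.3]
width: 24.6
finger_force: 59.1
```

```bash
python3 axis.py
python3 - <<'E'
import numpy as np
D=np.array([490.5,238.5,92]);n=np.array([-.305,-.702,.643])
for t in(215,):print((D+n*t).round(1))
E
python3 goal.py 425 87.5 212 66.5
```

```text
side 224 yellow mean in tool about grasp [62.  -1.7 34.1] min [ -9. -21. -51.] max [83. 18. 61.]
scene 160 yellow mean in tool about grasp [62.8  8.4 43.1] min [ 30. -14.  27.] max [82. 22. 62.]
head ctr tool [55.5 -0.5 48.2] tilt deg 49.0 dist 73.5
[424.9  87.6 230.2]
t 11.9 pos [ 650.8 -218.2  257.4] az 106.27 z [-0.001 -0.    -1.   ] w 24.4 ff 59.1 F [-0.2 -0.3 -1.8] j6 -0.61
delta tool mm [ 356.8 -131.1   45.4]
turn rad 0.694
```

The tilt is about 49°. I move to stand ahead of the red dial, high, then turn.

>>> send_rows:
  series:
    - [[0.03,-0.011,0],0,0]
    - [[0.03,-0.011,0],0,0]
    - [[0.03,-0.011,0],0,0]
    - [[0.03,-0.011,0],0,0]
    - [[0.03,-0.011,0],0,0]

```text
t: 12.32
position: [554.4, -88.5, 256.1]
ee_rot: [0.6, 0.8, -0.001, -0.001]
force: [0.6, 0.7, -1.2]
width: 24.6
finger_force: 59.2
```

>>> send_rows:
  series:
    - [[0.03,-0.011,0],0,0]
    - [[0.03,-0.011,0],0,0]
    - [[0.03,-0.011,0],0,0]
    - [[0.03,-0.011,0],0,0]
    - [[0.03,-0.011,0],0,0]

```text
t: 12.73
position: [459.6, 39.8, 256.5]
ee_rot: [0.6, 0.8, -0.001, -0.001]
force: [0.6, 1.3, -1.6]
width: 24.6
finger_force: 59.2
```

>>> send_rows:
  series:
    - [[0,0,0],0.087,0]
    - [[0,0,0],0.087,0]
    - [[0,0,0],0.087,0]
    - [[0,0,0],0.087,0]
    - [[0,0,0],0.087,0]

```text
t: 13.15
position: [460.6, 39.0, 256.6]
ee_rot: [0.76, 0.65, -0.001, -0.001]
force: [0.6, 0.8, -0.7]
width: 24.8
finger_force: 59.3
```

>>> send_rows:
  series:
    - [[0,0,0],0.087,0]
    - [[0,0,0],0.087,0]
    - [[0,0,0],0.085,0]
    - [[0,0,0],0,0]
    - [[0,0,0],0,0]

```text
t: 13.57
position: [460.9, 38.9, 257.0]
ee_rot: [0.836, 0.549, -0.001, -0.0]
force: [-0.4, -0.5, -1.6]
width: 24.4
finger_force: 59.3
```

```bash
python3 axis.py; python3 goal.py 425 87.5 212 66.5
```

```text
side 314 yellow mean in tool about grasp [64.7 -7.9 39.5] min [ 17. -23. -59.] max [83. 15. 66.]
scene 160 yellow mean in tool about grasp [63.3  8.2 39.8] min [ 36. -16.  22.] max [80. 24. 62.]
head ctr tool [57.7 -0.5 50.1] tilt deg 49.1 dist 76.4
t 13.67 pos [461.2  39.  257.5] az 66.66 z [-0.001 -0.    -1.   ] w 24.5 ff 59.3 F [ 0.3 -0.1 -1. ] j6 0.49
delta tool mm [ 30.2 -52.4  45.6]
turn rad 0.003
```

>>> send_rows:
  series:
    - [[0,-0.026,0],0,0]
    - [[0,-0.026,0],0,0]
    - [[0.01,0,0.015],0,0]
    - [[0.01,0,0.015],0,0]
    - [[0.01,0,0.015],0,0]

```text
t: 14.08
position: [425.8, 87.8, 213.0]
ee_rot: [0.836, 0.549, 0.001, 0.0]
force: [-0.4, -0.1, -1.9]
width: 24.8
finger_force: 59.6
```

>>> send_rows:
  series:
    - [[0,0,0],0,0]
    - [[0,0,0],0,0]
    - [[0,0,0],0,0]
    - [[0,0,0],0,0]
    - [[0,0,0],0,0]

```text
t: 14.5
position: [426.2, 87.0, 214.0]
ee_rot: [0.836, 0.548, 0.0, 0.0]
force: [-0.8, -0.1, -0.2]
width: 24.4
finger_force: 59.5
```

```bash
python3 goal.py 425 87.5 212 66.5; python3 axis.py
python3 - <<'E'
from h import *
a=camera("side");b=camera("scene")
D=np.array([490.5,238.5,92]);n=np.array([-.305,-.702,.643])
s=get_state(); X=R.from_quat(s["ee_rot"]).as_matrix(); G=s["position"]-18.7*X[:,2]
for tilt in(46,49,52):
    t=np.radians(tilt); ax=X@np.array([np.sin(t),0,np.cos(t)]); L=G+90*ax
    d=D-L; al=d@ax; print(tilt,"lens",L.round(),"ahead",al.round(1),"off",(d-al*ax).round(1),"ang",np.degrees(np.arccos(-ax@n)).round(1))
# barrel/head direction via all lamp points near axis
cv2.imwrite("pics/final.png",cv2.resize(np.hstack([a["color"][160:340,200:400,::-1],b["color"][110:290,280:480,::-1]]),None,fx=2,fy=2,interpolation=cv2.INTER_CUBIC))
E
```

```text
t 14.5 pos [426.2  87.  214. ] az 66.5 z [ 0.001  0.    -1.   ] w 24.4 ff 59.5 F [-0.8 -0.1 -0.2] j6 0.61
delta tool mm [-0.  -1.3  2. ]
turn rad 0.0
side 318 yellow mean in tool about grasp [64.7 -7.2 39.7] min [ 34. -22.  23.] max [83. 14. 65.]
scene 149 yellow mean in tool about grasp [62.6  7.9 40. ] min [ 33. -19.  22.] max [82. 23. 60.]
head ctr tool [57.8 -0.9 50.6] tilt deg 48.8 dist 76.8
46 lens [452. 147. 170.] ahead 125.8 off [2.5 8.9 9.5] ang 4.2
49 lens [453. 149. 173.] ahead 126.2 off [-0.6  1.7  1.5] ang 1.8
52 lens [454. 152. 177.] ahead 126.0 off [-3.4 -4.8 -7.4] ang 2.6
```

View pics/final.png

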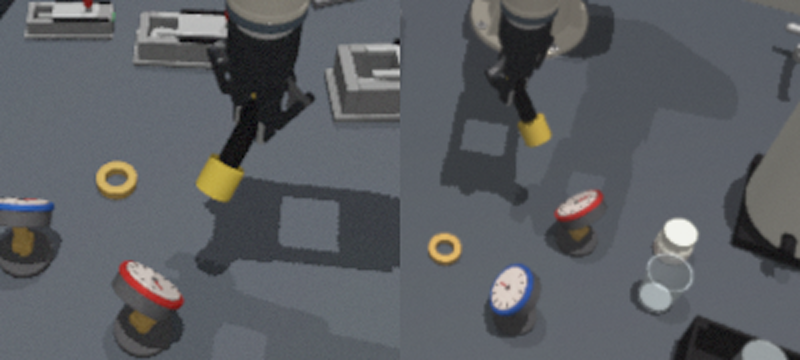

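The final view shows the lamp held and tilted, its head at (220,180) in the left half and its axis running on to the red dial at (150,287). It is about 126 mm from the face, within a few mm of the axis and about 2° of the normal. I hand it in.

```bash
python3 -c "
from rig import hand_in
print(hand_in())"
```

```text
the job is handed in; nothing more can be done
None
```

The job is handed in at about 15 s of the 48 s; the verdict was not shown. The lamp is held still in the fingers, with its lens about 126 mm in front of the red dial, about 2° off square by my measurement. The catch looked shut after the lamp came out, and no gauge or other thing was touched as far as the pictures show.

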